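Load a reagent carton through the spring flap of the loading lane

TASK

Load the large white reagent carton into the metal loading lane: slide it flat along the worktop, nose first through the spring flap, so that the carton itself pushes the flap open and holds it while it passes. Keep going until the flap has swung shut behind it and press the carton home against the sprung rubber stop for a moment, firmly but gently (about 12 N, never over 25 N), then let go and leave it standing square in the lane with the flap shut. Leave the other things on the worktop where they are.

Things in the scene. Friction and masses are not known exactly. Their poses are not given: they have to be found in the camera images.
- carton_mid (a point): Centre (30 mm up) of the loose reagent carton: closed white box with a coloured band, 45 mm wide (its x), 100 long (its y), 60 tall (z), about 0.1 kg, standing upright on the worktop to the right of the lane mouth. Either end may go in first. Grip it across the 45 mm width, in the upper half: the lane walls are 20 mm tall.
- lane: Loading lane of bare aluminium walls 20 mm tall, fixed, open on top, no floor: the carton slides on the worktop. Origin: on the worktop in mid-mouth, in line with the shut flap; +x is the way in, y left, z up. Inner walls at y = -24.5 and +24.5 mm; the mouth flares to 80 mm wide from x = -4 to -32. Left wall widened to y = 38 from x = 0 to 60 (pocket for the open flap), then a rounded lead. All within y = +-46.
- lane_end (a point): Outer face of the lane's rear bracket (55 mm tall), on the worktop, at lane x = 215 mm, y = 0; axes as the lane. Before it stands the stop: a rubber pad 40 mm wide, 10 to 52 mm high, on a block set by a screw to a different depth each time. The untouched pad face lies anywhere from lane x = 162 to 177 mm (carton centre 112 to 127): it must be found by feel.
- flap (a joint): Angle of the spring flap (rad): 0 = shut across the mouth, grows to 1.5 as it swings inward. Grey plate 52 mm long, 4 thick, 2 to 20 mm above the worktop, upright hinge at lane x = 0, y = +30 mm. The spring gives about 1.2 N at its free edge when shut, 2 N when open. It lies in the left pocket while the carton passes and swings shut once the tail is past lane x = 54 mm (centre past 104 mm).
- stop_pad (a joint): How far the rubber stop pad is pressed in (m): 0 = untouched, 0.006 = solid. Spring 3.5 N per mm: 12 N presses it in by about 3.4 mm.
- stain_bottle: Bystander: round bottle with a white cap, 40 mm diameter, 85 mm tall, beyond the lane mouth. Origin under its centre. Leave it alone.
- enzyme_bottle: Bystander: small white bottle, 34 mm diameter, 70 mm tall, on the robot's side of the lane. Origin under its centre. Leave it alone.
- timer: Bystander: flat bench timer 58 x 68 x 18 mm lying beyond the lane. Origin under its centre. Leave it alone.
- tip_box: Bystander: open box of pipette tips, 98 x 128 x 78 mm, to the left behind the lane. Origin under its centre. Leave it alone.
Not all that is in view belongs to the job. Leave any yellow look-alike of the part that bears carton_mid alone.

How it is judged:
On the way, in this order (a step that is already met when the one before it is completed fails the run):
1. the carton, standing low in the mouth, holds the flap open (value of joint flap above 0.8 rad and x of carton_mid in the frame of lane between 0 and 0.1 m and y of carton_mid in the frame of lane between -0.008 and 0.008 m and height (world z) of carton_mid below 0.042 m), for 0.15 s.
2. the flap is shut behind the carton and the carton presses the stop pad in by more than 2 mm (value of joint flap below 0.1 rad and value of joint stop_pad above 0.002 m and x of carton_mid in the frame of lane above 0.106 m and height (world z) of carton_mid below 0.042 m), for 0.3 s.
At the end, for the whole second after the job is handed in: The flap is shut (below 0.06 rad), the carton stands upright on the worktop (tilt below 0.05 rad, centre below 34 mm) wholly behind it in the lane (centre 106 to 136 mm in, within 5 mm of the lane's middle, within 0.1 rad of its direction), at rest and released (value of joint flap below 0.06 rad and x of carton_mid in the frame of lane between 0.106 and 0.136 m and y of carton_mid in the frame of lane between -0.005 and 0.005 m and angle between the y axis of carton_mid and the x axis of lane, either way round below 0.1 rad and angle between carton_mid's own z axis and vertical below 0.05 rad and height (world z) of carton_mid below 0.034 m and linear speed of carton below 0.01 m/s); the robot touches nothing.
It fails at once if the carton is pushed against the lane, its flap or its stop with more than 25 N (contact force between carton and lane above 25 N).
It fails at once if the carton is tipped over (angle between carton_mid's own z axis and vertical above 0.6 rad).
It fails at once if a bystander is moved by more than 20 mm (distance of any of stain_bottle, enzyme_bottle, timer, tip_box from where it was at the start of the episode above 0.02 m).
It also fails if it takes over 61 s, if anything falls off the work surface, if the arm or the gripper's body presses on something with over 40 N, if the wrist force passes 120 N, or if a joint passes its speed limit or range.

ROBOT

A 6-joint arm with a two-finger parallel gripper is mounted at the origin on a cart in front of the work surface, level with it; the furniture and walls round the work are solid. World frame = base frame: x ahead of the robot, y to its left, z up, the work surface at z = 0. Lengths are in m, angles in rad, forces in N, time in s.
With the tool pointing down it reaches from about 0.25 to 0.8 m from the base axis. Payload 8.5 kg.
Tool frame: the origin (TCP) lies on the centre line of the jaws, within the pads' length; the fingertips stand 22 mm ahead of it and the grasp point (between the pads) lies 3 mm ahead of it; z points along the fingers, y is the direction in which the jaws open and shut (so a half turn about z gives the same grasp; the last joint's range is limited). The gripper opens to 85 mm and grips with 20 to 120 N. Pads are 22 mm wide; open, the fingers measure 114 mm over their backs; the gripper's body (76 mm by 85 mm) begins 54 mm behind the grasp point. The pads swing forward as they close: fully open they stand 13 mm farther back than shut.
Start: joints at [1.208, 0.238, -0.013, 1.319, 0, 1.571], TCP at [0.186, 0.491, 0.253] pointing down, gripper open.
Joint ranges: [-2.66, 2.66], [-1.03, 1.9], [-1.14, 1.46], [-1.82, 2.27], [-1.45, 1.34], [-3.14, 3.14]. Speed limits (rad/s): [2.22, 2.22, 2.79, 3.14, 3.14, 3.14].

INTERFACE

Orientations are given as a 3x3 rotation matrix whose columns are the frame's x, y, z axes.
In Python, from bench import r gives the robot as it stands. The module is installed in compiled form; this text tells all that it offers.
- The arm moves only by the tool play_rows, never from a script. Its argument "rows" is a list of rows, each an object with "linear": the shift along the tool's x, y, z in mm, a list of three; "turn": the turn, a rotation vector about the tool's x, y, z in rad, a list of three; "hand": the closure in counts, from 0 (fully open) to 255 (shut). A call has 1 to 20 rows; each row shifts and turns the pose as measured when the row begins, along the tool's axes as they then stand; what a row does not reach is not made up. A row lasts 1/12 s, in which the tool goes at most 41.7 mm and 7.16 degrees, less where a joint would pass 70% of its speed; a pose out of reach is approached as far as the arm can. A call is refused whole if a number of a shift passes 41.7 or a number of a turn 0.125, either way. A call with a gripper value outside its range is refused whole. The fingers move at their own pace and stop on an object; "grip_force" is the grip in N (left out, the last holds). Time passes only in rows, so rows that do not move let the fingers close. It gives the time, the measured TCP pose, the force and the opening at its end, in the units of the state.
- r.read_state(): the state, without advancing time (a new reading comes with each control period).
- r.grab_frame(name): name is "scene" or "side" or "wrist"; returns the picture (384x512x3 uint8, blue, green, red); there is no depth.
- r.get_calibration(name): a dict with "vfov" (degrees; the focal length in pixels is half the picture's height over the tangent of half this angle, whatever the lens; pixels are square), "cx", "cy" (the principal point, pixels), "R" (3x3) and "t" (3): a world point X has camera coordinates R X + t. Camera axes: x right, y down, z forward; pixel columns grow to the right and rows downward; lengths in m; the calibration is good to about 2 mm. A picture is of the moment at which its call begins: read the wrist's pose just before it. get_calibration takes no time and is no camera call; for the wrist camera it gives the pose at the moment of the call.
- r.hand_in(): hands the job in, once; it reports no verdict.
The state is a dict: "clock": time; "joint_positions": joint angles; "joint_vel": joint speeds; "tau": joint torques, N m; "tool_pos": TCP position; "eef_rot": TCP orientation; "wrist_force": force on the tool from outside, world axes, zero at the start; "wrist_torque": the same for the moment, N m; "gripper_width": opening from 0.0 (shut) to 1.0 (fully open).
Only numpy, scipy, OpenCV 4.12 (cv2) and the standard library are available. Lean on these libraries where they do the work, as an engineer would, in place of code of your own. Each camera call takes 0.05 s, during which the arm holds its last target.

## Working session

There is one attempt and no reset: what is moved stays moved. The work goes in short steps, Python scripts to look and compute and a tool call to move; the robot and the scene stay as the last step left them, time stands still between calls to the robot, and variables do not carry over. Pictures are saved under pics/ and viewed, and the job is handed in when it is done.

Besides the shell and the picture viewer there is one more tool, called after ">>>" by a JSON object that holds its "op" and its "data". play_rows: Moves the arm, as the interface text tells. Its arguments: {"type":"object","properties":{"rows":{"type":"array","items":{"type":"object","properties":{"linear":{"type":"array","items":{"type":"number"}},"turn":{"type":"array","items":{"type":"number"}},"hand":{"type":"number"}}}},"grip_force":{"type":"number"}},"required":["rows"]}

```bash
mkdir -p pics
python3 - <<'E'
from bench import r
import cv2,json
s=r.read_state();print(s)
for n in ["scene","side","wrist"]:
    print(n,r.get_calibration(n)); cv2.imwrite(f"pics/{n}0.png",r.grab_frame(n))
E
```

```text
{'clock': 0.0, 'joint_positions': array([ 1.20800357e+00,  2.38762881e-01, -1.42237220e-02,  1.31920489e+00,
       -3.87179261e-05,  1.57078590e+00]), 'joint_vel': array([-0.00134906,  0.00138938,  0.00023915,  0.00058537,  0.00066722,
       -0.0018919 ]), 'tau': array([ 2.63158254e-03, -5.38780832e+01,  3.46438229e+01,  1.82552543e-02,
        2.22905092e-04,  6.14918719e-06]), 'tool_pos': array([0.18619369, 0.49047556, 0.25269888]), 'eef_rot': array([[-9.34913077e-01,  3.54876496e-01, -4.58928324e-04],
       [ 3.54876791e-01,  9.34912149e-01, -1.31809520e-03],
       [-3.87033415e-05, -1.39516745e-03, -9.99999026e-01]]), 'wrist_force': array([-0.98255463,  0.50457173, -0.72385163]), 'wrist_torque': array([-0.01816635,  0.01522254, -0.02513346]), 'gripper_width': 0.9961826216532632}
scene {'vfov': 48.44668640640553, 'cx': 256.9485937419703, 'cy': 197.73909784005926, 'R': array([[ 0.67027371, -0.74189944,  0.01784289],
       [-0.31919346, -0.30991634, -0.89558215],
       [ 0.6699617 ,  0.59458984, -0.44453823]]), 't': array([-0.32070837,  0.22168322,  0.9331164 ])}
side {'vfov': 51.694074633590404, 'cx': 255.78404959476967, 'cy': 193.158605615008, 'R': array([[-0.96326468,  0.26719864, -0.02694516],
       [ 0.13676721,  0.40174102, -0.90548268],
       [-0.23111876, -0.8759047 , -0.42352695]]), 't': array([ 0.50269992, -0.03754671,  1.11879658])}
wrist {'vfov': 65.36687848519637, 'cx': 250.6411001779107, 'cy': 192.71284114889755, 'R': array([[ 0.3562254 ,  0.93439928, -0.0012023 ],
       [ 0.88902116, -0.33852901,  0.30828475],
       [ 0.28765403, -0.11088772, -0.95129337]]), 't': array([-0.52376054, -0.03968994,  0.3806212 ])}
```

View pics/scene0.png

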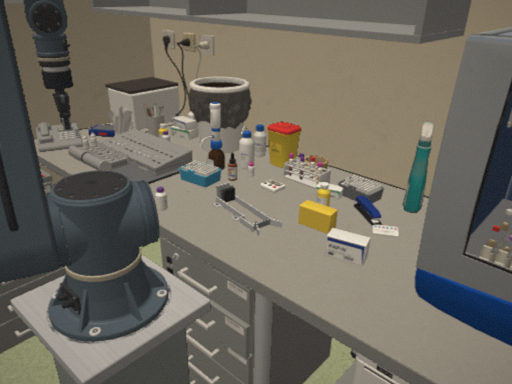

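View pics/side0.png

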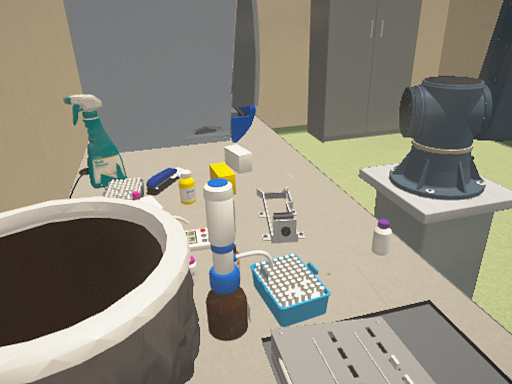

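View pics/wrist0.png

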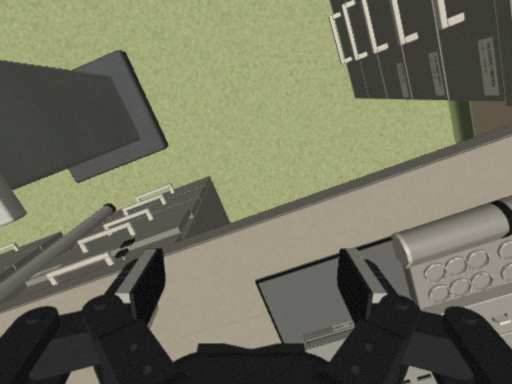

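Candidates for the carton in the scene picture: the white box with a blue band at (348,246), the yellow look-alike at (318,216), and small white items at (385,231) and (272,185). The side picture shows the white box at (238,158) and the yellow one at (222,178). I choose the white box at (348,246) and check it in a close crop.

```bash
cat > h.py <<'E'
import numpy as np,cv2
from bench import r
def K(c):
    f=192/np.tan(np.radians(c['vfov'])/2); return f
def ray(c,u,v,z):
    f=K(c); d=c['R'].T@np.array([(u-c['cx'])/f,(v-c['cy'])/f,1]); o=-c['R'].T@c['t']
    return o+d*(z-o[2])/d[2]
def proj(c,X):
    p=c['R']@np.array(X)+c['t'];return np.array([c['cx'],c['cy']])+K(c)*p[:2]/p[2]
E
python3 - <<'E'
from h import *
a=cv2.imread('pics/scene0.png');b=cv2.imread('pics/side0.png')
cv2.imwrite('pics/c1.png',cv2.resize(a[170:280,190:390],None,fx=4,fy=4,interpolation=cv2.INTER_CUBIC))
cv2.imwrite('pics/c2.png',cv2.resize(b[130:250,180:320],None,fx=5,fy=5,interpolation=cv2.INTER_CUBIC))
c=r.get_calibration('scene');d=r.get_calibration('side')
print(ray(c,348,246,.03),ray(c,262,228,0),ray(c,225,192,0),ray(c,318,216,.03))
print(ray(d,238,158,.03),ray(d,275,190,0),ray(d,285,240,0))
E
```

```text
[ 0.50488416 -0.28796664  0.03      ] [ 0.45935511 -0.03672216  0.        ] [0.55110804 0.20961601 0.        ] [ 0.58308148 -0.14126143  0.03      ]
[ 0.500308   -0.28260727  0.03      ] [ 0.44514203 -0.07961886  0.        ] [0.50447883 0.17217993 0.        ]
```

View pics/c1.png

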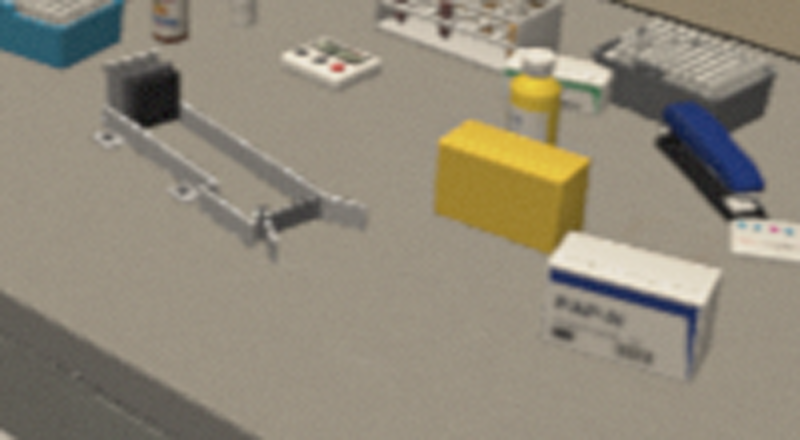

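View pics/c2.png

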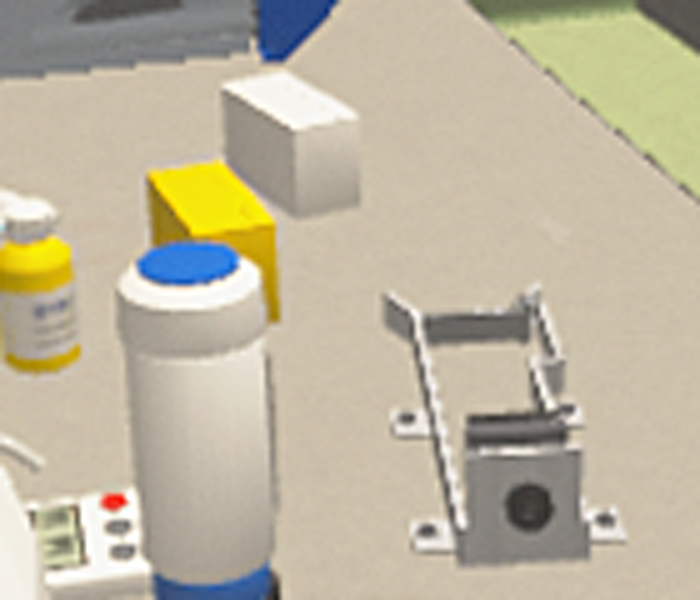

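The crop confirms the choice: a white box with a blue band ("PAP-N"), next to the yellow box. Next I get rough poses and the wrist camera offset.

Run:
```python
from h import *
c=r.get_calibration('scene');d=r.get_calibration('side');w=r.get_calibration('wrist');s=r.read_state()
P=lambda x,y,z:ray(c,190+x/4,170+y/4,z)
Q=lambda x,y,z:ray(d,180+x/5,130+y/5,z)
for p in [(570,235),(720,270),(697,302),(550,265)]: print('carton top',P(*p,.06))
for p in [(225,85),(288,70),(358,118),(295,130)]: print('side carton top',Q(*p,.06))
print('lane',[P(*p,z).round(3) for p,z in [((105,112),.02),((258,238),.02),((185,100),.02),((318,195),.02)]])
print('laneS',[Q(*p,z).round(3) for p,z in [((418,325),.02),((462,520),.02),((465,560),0),((588,555),0),((528,305),.02)]])
o=-w['R'].T@w['t']; print('cam in tool',s['eef_rot'].T@(o-s['tool_pos']),'\n',s['eef_rot'].T@w['R'].T)
```

```text
carton top [ 0.50550468 -0.23754864  0.06      ]
carton top [ 0.53432206 -0.3296074   0.06      ]
carton top [ 0.4912456  -0.33770787  0.06      ]
carton top [ 0.46530231 -0.24892754  0.06      ]
side carton top [ 0.53352116 -0.31384704  0.06      ]
side carton top [ 0.4891964  -0.32965042  0.06      ]
side carton top [ 0.4706878 -0.2251598  0.06     ]
side carton top [ 0.51114857 -0.21733993  0.06      ]
lane [array([0.473, 0.168, 0.02 ]), array([ 0.413, -0.049,  0.02 ]), array([0.532, 0.138, 0.02 ]), array([ 0.488, -0.04 ,  0.02 ])]
laneS [array([ 0.495, -0.018,  0.02 ]), array([0.533, 0.172, 0.02 ]), array([0.531, 0.172, 0.   ]), array([0.48 , 0.184, 0.   ]), array([ 0.434, -0.023,  0.02 ])]
cam in tool [ 0.07882204 -0.00049689 -0.1209204 ] 
 [[-1.42251058e-03 -9.51282505e-01 -3.08317323e-01]
 [ 9.99998988e-01 -1.36404053e-03 -4.05171003e-04]
 [-3.51252393e-05 -3.08317588e-01  9.51283482e-01]]
```

```bash
cat >> h.py <<'E'
def plan(tx,ty,tz,heading_deg,n,s=None):
    "rows to target with tool down; prints shift in tool mm"
    s=s or r.read_state();p=s['tool_pos'];R=s['eef_rot'];th0=np.arctan2(R[1,0],R[0,0]);dth=(np.radians(heading_deg)-th0)
    D=(np.array([tx,ty,tz])-p)*1000/n
    for k in range(n):
        th=th0+dth*k/n;x=np.array([np.cos(th),np.sin(th)]);y=np.array([np.sin(th),-np.cos(th)])
        print([round(float(D[:2]@x),1),round(float(D[:2]@y),1),round(float(-D[2]),1)],'turn z',round(-dth/n,4))
E
python3 -c "
from h import *
plan(.48,-.03,.26,102,16)"
```

```text
[-28.7, -23.9, -0.4] turn z 0.0624
[-30.1, -22.1, -0.4] turn z 0.0624
[-31.5, -20.1, -0.4] turn z 0.0624
[-32.7, -18.1, -0.4] turn z 0.0624
[-33.7, -16.1, -0.4] turn z 0.0624
[-34.7, -13.9, -0.4] turn z 0.0624
[-35.5, -11.7, -0.4] turn z 0.0624
[-36.1, -9.5, -0.4] turn z 0.0624
[-36.7, -7.2, -0.4] turn z 0.0624
[-37.0, -4.9, -0.4] turn z 0.0624
[-37.3, -2.6, -0.4] turn z 0.0624
[-37.4, -0.3, -0.4] turn z 0.0624
[-37.3, 2.0, -0.4] turn z 0.0624
[-37.1, 4.4, -0.4] turn z 0.0624
[-36.8, 6.7, -0.4] turn z 0.0624
[-36.3, 9.0, -0.4] turn z 0.0624
```

>>> {"op": "play_rows", "data": {"rows": [{"linear": [-28.7, -23.9, -0.4], "turn": [0, 0, 0.062], "hand": 0}, {"linear": [-30, -22, -0.4], "turn": [0, 0, 0.062], "hand": 0}, {"linear": [-31.5, -20, -0.4], "turn": [0, 0, 0.062], "hand": 0}, {"linear": [-32.7, -18, -0.4], "turn": [0, 0, 0.062], "hand": 0}, {"linear": [-33.7, -16, -0.4], "turn": [0, 0, 0.062], "hand": 0}, {"linear": [-34.7, -14, -0.4], "turn": [0, 0, 0.062], "hand": 0}, {"linear": [-35.5, -11.7, -0.4], "turn": [0, 0, 0.062], "hand": 0}, {"linear": [-36, -9.5, -0.4], "turn": [0, 0, 0.062], "hand": 0}, {"linear": [-36.7, -7, -0.4], "turn": [0, 0, 0.062], "hand": 0}, {"linear": [-37, -5, -0.4], "turn": [0, 0, 0.062], "hand": 0}, {"linear": [-37, -2.6, -0.4], "turn": [0, 0, 0.062], "hand": 0}, {"linear": [-37, 0, -0.4], "turn": [0, 0, 0.062], "hand": 0}, {"linear": [-37, 2, -0.4], "turn": [0, 0, 0.062], "hand": 0}, {"linear": [-37, 4.4, -0.4], "turn": [0, 0, 0.062], "hand": 0}, {"linear": [-36.8, 6.7, -0.4], "turn": [0, 0, 0.062], "hand": 0}, {"linear": [-36, 9, -0.4], "turn": [0, 0, 0.062], "hand": 0}, {"linear": [0, 0, 0], "turn": [0, 0, 0], "hand": 0}]}}

```text
clock: 1.57
tool_pos: [0.4818, -0.056, 0.2564]
eef_rot: [[-0.173, 0.985, 0.0], [0.985, 0.173, -0.003], [-0.003, -0.001, -1.0]]
wrist_force: [-0.4, 0.2, -0.2]
gripper_width: 1.0
```

Run:
```python
from h import *
import pickle
w=r.get_calibration('wrist');s=r.read_state();im=r.grab_frame('wrist');print(s['clock'],s['tool_pos'],s['eef_rot'],s['wrist_force'],s['gripper_width'])
cv2.imwrite('pics/w1.png',im);pickle.dump((w,s),open('w1.pkl','wb'))
```

```text
1.5667 [ 0.48176943 -0.05599346  0.25636482] [[-1.72604092e-01  9.84991283e-01  1.17252627e-05]
 [ 9.84986774e-01  1.72603338e-01 -3.02357460e-03]
 [-2.98021845e-03 -5.10332120e-04 -9.99995429e-01]] [-0.44047252  0.1504762  -0.19725548] 0.9999364310014196
```

View pics/w1.png

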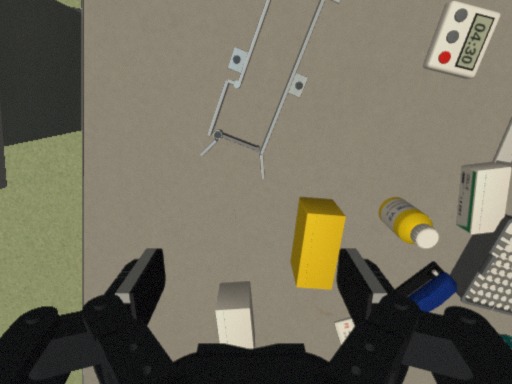

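The wrist view shows the lane mouth: hinge at (218,135), shut flap running to about (260,150). The white carton's nose is at (235,285) and the yellow box at (318,243). I zoom in to measure the lane.

Run:
```python
from h import *
a=cv2.imread('pics/w1.png')
cv2.imwrite('pics/w1c.png',cv2.resize(a[0:190,190:350],None,fx=3.1,fy=3.1,interpolation=cv2.INTER_CUBIC))
cv2.imwrite('pics/w1d.png',cv2.resize(a[260:350,190:290],None,fx=6,fy=6,interpolation=cv2.INTER_CUBIC))
```

```text
(no output)
```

View pics/w1c.png

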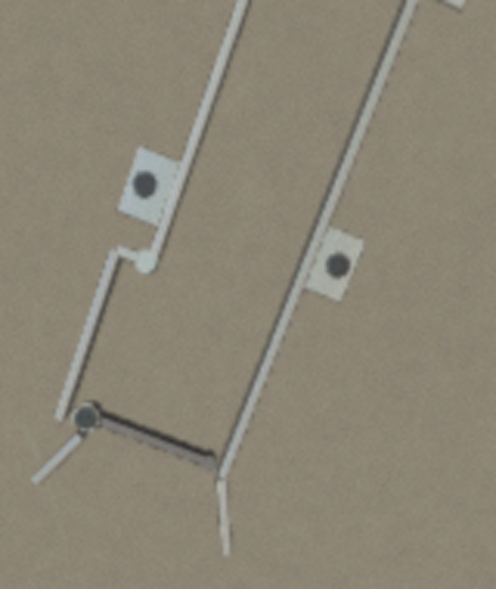

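View pics/w1d.png

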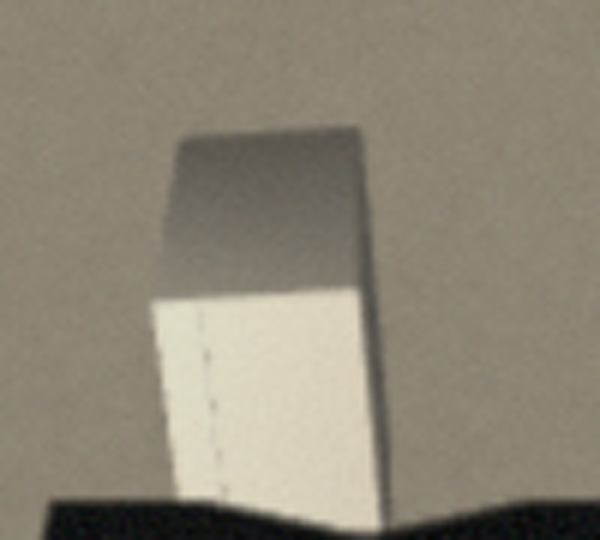

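Run:
```python
from h import *
import pickle
w,s=pickle.load(open('w1.pkl','rb'));a=cv2.imread('pics/w1.png');g=cv2.cvtColor(a,cv2.COLOR_BGR2GRAY).astype(float)
L=[];Rr=[]
def strip(v,u0):
    # bright strip near u0: weighted centroid & halfmax edges
    x=np.arange(int(u0)-7,int(u0)+8);p=g[v,x]-np.median(g[v,int(u0)-25:int(u0)+25]);p=np.clip(p,0,None)
    k=p.argmax();q=p[max(k-3,0):k+4];xx=x[max(k-3,0):k+4];return (q*xx).sum()/q.sum(),q.sum()/q.max()
for v in range(4,150,6):
    uR=190+(407-(v*3.1)*185/470)/3.1
    cu,wd=strip(v,uR);Rr.append(ray(w,cu,v,.02)[:2]);
    if v<75:
        uL=190+(247-(v*3.1)*90/260)/3.1
        cu2,wd2=strip(v,uL);L.append(ray(w,cu2,v,.02)[:2]);print(v,round(cu2,1),round(wd2,1),round(cu,1),round(wd,1))
L=np.array(L);Rr=np.array(Rr)
def fit(P,n):
    vx,vy,x,y=cv2.fitLine(P.astype(np.float32),cv2.DIST_HUBER,0,1e-4,1e-4).ravel()
    if vy<0:vx,vy=-vx,-vy
    res=(P-[x,y])@[vy,-vx];print(n,np.degrees(np.arctan2(vy,vx)),x,y,'res mm',(res*1000).round(1));return np.array([x,y]),np.array([vx,vy])
l=fit(L,'L');q=fit(Rr,'R')
d=l[1]+q[1];d/=np.linalg.norm(d);nl=np.array([-d[1],d[0]])
print('sep',(l[0]-q[0])@nl)
h=ray(w,190+87/3.1,417/3.1,.02)[:2];
e=ray(w,190+214/3.1,461/3.1,.02)[:2]
print('hinge',h,'fend',e)
mid=(l[0]@nl+q[0]@nl)/2
print('hinge lateral',h@nl-mid, 'fend lat',e@nl-mid,'x diff',(h-e)@d)
O=nl*mid+d*(h@d);print('origin',O,'dir',np.degrees(np.arctan2(d[1],d[0])))
# carton top
P=lambda x,y,z:ray(w,190+x/6,260+y/6,z)
for p,z in [((153,301),.06),((359,288),.06),((178,497),.06),((383,528),.06),((180,142),0),((358,127),0)]:print('carton',P(*p,z)[:2].round(4))
```

```text
4 266.0 2.7 321.0 2.6
10 264.0 2.6 318.6 2.7
16 261.8 2.8 316.0 2.5
22 259.8 2.7 313.8 2.4
28 257.8 2.6 311.1 2.5
34 255.6 2.6 308.9 2.6
40 253.5 2.9 306.5 2.5
46 251.5 2.8 304.0 2.4
52 248.3 4.0 301.9 2.6
58 245.5 5.5 299.1 2.5
64 243.6 4.9 296.9 2.5
70 239.9 4.3 294.3 2.4
L 77.19437 0.46235684 0.08423193 res mm [-0.5 -0.2 -0.1  0.2  0.4  0.5  0.6  0.9 -0.  -0.6 -0.2 -1.7]
R 78.73621 0.50954443 0.046463426 res mm [ 0.1  0.  -0.1  0.  -0.3 -0.  -0.1 -0.1  0.2 -0.2 -0.  -0.2  4.6  3.1
  3.8 -0.  -0.  -0.   0.2 -0.2 -0.   0.   0.   0.3 -0.1]
sep 0.054025374
hinge [ 0.43774817 -0.02883118] fend [ 0.48841213 -0.03709402]
hinge lateral 0.027506345656080455 fend lat -0.023766940489722943 x diff -0.00248241932826807
origin [ 0.46464999 -0.03456637] dir 77.96529
carton [ 0.4686 -0.244 ]
carton [ 0.5112 -0.2332]
carton [ 0.4811 -0.2952]
carton [ 0.5276 -0.296 ]
carton [ 0.4688 -0.2464]
carton [ 0.5111 -0.2347]
```

Run:
```python
from h import *
import pickle
w,s=pickle.load(open('w1.pkl','rb'))
us=[(4,266,321),(10,264,318.6),(16,261.8,316),(22,259.8,313.8),(28,257.8,311.1),(34,255.6,308.9),(40,253.5,306.5),(46,251.5,304)]
L=np.array([ray(w,u,v,.02)[:2] for v,u,_ in us]);Q=np.array([ray(w,u,v,.02)[:2] for v,_,u in us])
for P in (L,Q):
    b=np.polyfit(P[:,1],P[:,0],1);print('ang',90-np.degrees(np.arctan(b[0])))
th=np.radians(78.6);d=np.array([np.cos(th),np.sin(th)]);nl=np.array([-d[1],d[0]])
l=(L@nl).mean();q=(Q@nl).mean();h=np.array([.43775,-.02883]);e=np.array([.48841,-.03709])
print('sep',l-q,'mid',(l+q)/2,'hinge',h@nl-(l+q)/2,e@nl-(l+q)/2,h@d,e@d)
```

```text
ang 78.99083257368764
ang 78.5621481130821
sep 0.05312607134612657 mid -0.4635551119792068 hinge 0.02874294416541784 -0.02255024317245019 0.05826328278661828 0.0601795637478494
```

>>> {"op": "play_rows", "data": {"rows": [{"linear": [-34, 0, 15], "turn": [0, 0, -0.01], "hand": 0}, {"linear": [-36, 0, 15], "turn": [0, 0, -0.01], "hand": 0}, {"linear": [-36, 0, 15], "turn": [0, 0, -0.01], "hand": 0}, {"linear": [-36, 0, 15], "turn": [0, 0, -0.01], "hand": 0}, {"linear": [-36, 0, 15], "turn": [0, 0, -0.01], "hand": 0}, {"linear": [-30, -5, 15], "turn": [0, 0, -0.01], "hand": 0}, {"linear": [-20, -10, 10], "turn": [0, 0, -0.01], "hand": 0}, {"linear": [0, 0, 0], "turn": [0, 0, 0], "hand": 0}]}}

```text
clock: 2.28
tool_pos: [0.5139, -0.2827, 0.1516]
eef_rot: [[-0.261, 0.965, -0.001], [0.965, 0.261, 0.002], [0.003, -0.0, -1.0]]
wrist_force: [-1.1, 1.2, 0.6]
gripper_width: 0.999
```

Run:
```python
from h import *
w=r.get_calibration('wrist');s=r.read_state();im=r.grab_frame('wrist');print(s['clock'],s['tool_pos'],s['eef_rot'],s['wrist_force'])
cv2.imwrite('pics/w2.png',im)
plan(.502,-.288,.12,104.2,1)
import pickle;pickle.dump((w,s),open('w2.pkl','wb'))
```

```text
2.2833 [ 0.51388262 -0.28274423  0.15158971] [[-2.61144200e-01  9.65299308e-01 -9.75916213e-04]
 [ 9.65296530e-01  2.61145814e-01  2.33962464e-03]
 [ 2.51329448e-03 -3.31069128e-04 -9.99996787e-01]] [-1.09126305  1.17126649  0.59292774]
[-3.3, -13.5, 32.2] turn z 0.0161
```

View pics/w2.png

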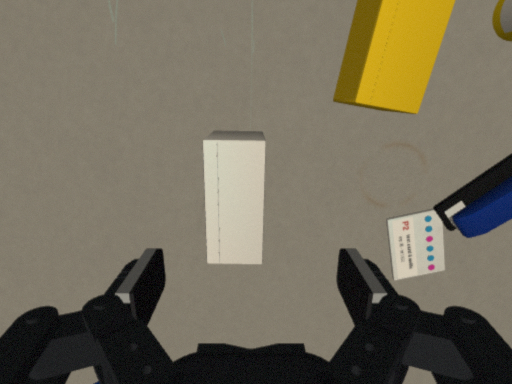

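The wrist view shows the whole carton top, with corners at about (204,140), (265,139), (262,263) and (207,263).

Run:
```python
from h import *
import pickle
w,s=pickle.load(open('w2.pkl','rb'));a=cv2.imread('pics/w2.png')
m=((a.min(2)>165)).astype(np.uint8);m[:,:150]=0;m[:,330:]=0
c=max(cv2.findContours(m,0,2)[0],key=cv2.contourArea)
P=np.array([ray(w,*p[0],.06)[:2] for p in c]).astype(np.float32)
(cx,cy),sz,an=cv2.minAreaRect(P*1000);b=cv2.boxPoints(((cx,cy),sz,an));print(cx,cy,sz,an,cv2.boundingRect(c));
for H in (100,): plan(cx/1000,cy/1000,.05,s['eef_rot'] is None or 105,1)
```

```text
501.5065612792969 -286.42431640625 (43.688995361328125, 98.50945281982422) 14.332141876220703 (203, 140, 62, 124)
[-1.7, -13.6, 102.2] turn z 0.0022
```

>>> {"op": "play_rows", "data": {"rows": [{"linear": [-1, -10, 10], "turn": [0, 0, 0.014], "hand": 0}, {"linear": [0, -3.5, 25], "turn": [0, 0, 0], "hand": 0}, {"linear": [0, 0, 30], "turn": [0, 0, 0], "hand": 0}, {"linear": [0, 0, 25], "turn": [0, 0, 0], "hand": 0}, {"linear": [0, 0, 8], "turn": [0, 0, 0], "hand": 0}, {"linear": [0, 0, 0], "turn": [0, 0, 0], "hand": 0}]}}

```text
clock: 2.83
tool_pos: [0.5035, -0.2772, 0.0557]
eef_rot: [[-0.254, 0.967, 0.004], [0.967, 0.254, 0.004], [0.002, 0.005, -1.0]]
wrist_force: [0.6, 1.1, 0.6]
gripper_width: 0.997
```

Run:
```python
from h import *
s=r.read_state();print(s['clock'],s['tool_pos'],s['eef_rot'],s['wrist_force']);plan(.5015,-.2864,.05,104.3,1)
```

```text
2.8333 [ 0.50351773 -0.27720828  0.05574571] [[-0.25377569  0.9672542   0.00414845]
 [ 0.96726026  0.25376222  0.00351226]
 [ 0.00234453  0.00490396 -0.99998523]] [0.5570822  1.12724526 0.61050527]
[-8.4, -4.3, 5.7] turn z 0.007
```

>>> {"op": "play_rows", "data": {"rows": [{"linear": [-8.4, -4.3, 5.5], "turn": [0.004, -0.003, 0.007], "hand": 0}, {"linear": [0, 0, 0], "turn": [0, 0, 0], "hand": 0}, {"linear": [0, 0, 0], "turn": [0, 0, 0], "hand": 0}]}}

```text
clock: 3.08
tool_pos: [0.5032, -0.2854, 0.0531]
eef_rot: [[-0.25, 0.968, 0.003], [0.968, 0.25, -0.002], [-0.002, 0.002, -1.0]]
wrist_force: [-0.3, 0.0, 0.5]
gripper_width: 1.001
```

Run:
```python
from h import *
s=r.read_state();print(s['clock'],s['tool_pos'],s['eef_rot'],s['wrist_force']);plan(.5015,-.2864,.05,104.3,1)
```

```text
3.0833 [ 0.50317296 -0.28544959  0.05305208] [[-0.24950572  0.96836864  0.00301125]
 [ 0.96837018  0.24951163 -0.0017718 ]
 [-0.0024671   0.00247393 -0.9999939 ]] [-0.32195315  0.04771004  0.48364601]
[-0.5, -1.9, 3.1] turn z 0.0026
```

>>> {"op": "play_rows", "data": {"rows": [{"linear": [-0.5, -2.5, 4], "turn": [0, 0, 0], "hand": 0}, {"linear": [0, 0, 0], "turn": [0, 0, 0], "hand": 60}, {"linear": [0, 0, 0], "turn": [0, 0, 0], "hand": 140}, {"linear": [0, 0, 0], "turn": [0, 0, 0], "hand": 200}, {"linear": [0, 0, 0], "turn": [0, 0, 0], "hand": 200}, {"linear": [0, 0, 0], "turn": [0, 0, 0], "hand": 200}, {"linear": [0, 0, 0], "turn": [0, 0, 0], "hand": 200}], "grip_force": 25}}

```text
clock: 3.67
tool_pos: [0.5025, -0.2881, 0.0525]
eef_rot: [[-0.249, 0.969, 0.008], [0.969, 0.249, -0.005], [-0.007, 0.007, -1.0]]
wrist_force: [0.1, -0.5, -1.8]
gripper_width: 0.524
```

Run:
```python
from h import *
s=r.read_state();print(s['clock'],s['tool_pos'],s['eef_rot'],s['wrist_force'],s['gripper_width'])
cv2.imwrite('pics/w3.png',r.grab_frame('wrist'));cv2.imwrite('pics/s3.png',cv2.resize(r.grab_frame('scene')[170:290,260:420],None,fx=4,fy=4))
```

```text
3.6667 [ 0.50245706 -0.28813667  0.05245429] [[-0.2485803   0.9685774   0.00810285]
 [ 0.96858936  0.24862226 -0.00464964]
 [-0.00651808  0.00669253 -0.99995636]] [ 0.11809285 -0.47597285 -1.75588753] 0.524314646810548
```

View pics/s3.png

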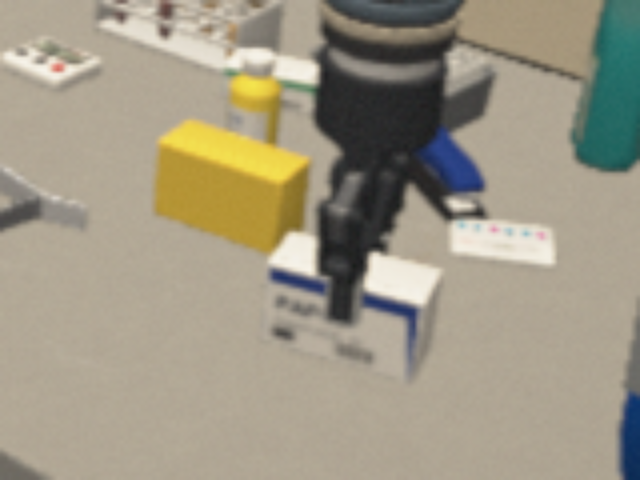

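View pics/w3.png

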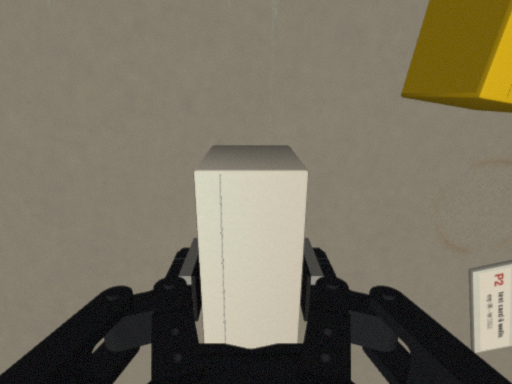

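Run:
```python
from h import *
s=r.read_state();plan(.4444,-.1417,s['tool_pos'][2],78.7,9)
```

```text
[17.4, -2.2, -0.0] turn z 0.0498
[17.2, -3.1, -0.0] turn z 0.0498
[17.1, -3.9, -0.0] turn z 0.0498
[16.8, -4.8, -0.0] turn z 0.0498
[16.6, -5.6, -0.0] turn z 0.0498
[16.3, -6.4, -0.0] turn z 0.0498
[15.9, -7.2, -0.0] turn z 0.0498
[15.6, -8.0, -0.0] turn z 0.0498
[15.1, -8.8, -0.0] turn z 0.0498
```

>>> {"op": "play_rows", "data": {"rows": [{"linear": [17.4, -2.2, 0], "turn": [0.007, -0.006, 0.05], "hand": 200}, {"linear": [17.2, -3, 0], "turn": [0, 0, 0.05], "hand": 200}, {"linear": [17, -4, 0], "turn": [0, 0, 0.05], "hand": 200}, {"linear": [16.8, -4.8, 0], "turn": [0, 0, 0.05], "hand": 200}, {"linear": [16.6, -5.6, 0], "turn": [0, 0, 0.05], "hand": 200}, {"linear": [16.3, -6.4, 0], "turn": [0, 0, 0.05], "hand": 200}, {"linear": [15.9, -7.2, 0], "turn": [0, 0, 0.05], "hand": 200}, {"linear": [15.6, -8, 0], "turn": [0, 0, 0.05], "hand": 200}, {"linear": [0, 0, 0], "turn": [0, 0, 0], "hand": 200}]}}

```text
clock: 4.52
tool_pos: [0.4554, -0.1587, 0.0532]
eef_rot: [[0.172, 0.985, 0.014], [0.985, -0.172, -0.023], [-0.021, 0.018, -1.0]]
wrist_force: [-0.6, 1.9, -1.8]
gripper_width: 0.522
```

Run:
```python
from h import *
s=r.read_state();print(s['clock'],s['tool_pos'],s['eef_rot'],s['wrist_force'],s['gripper_width'])
w=r.get_calibration('wrist');cv2.imwrite('pics/w4.png',r.grab_frame('wrist'))
import pickle;pickle.dump((w,s),open('w4.pkl','wb'))
plan(.4444,-.1417,.0525,78.7,1)
```

```text
4.5167 [ 0.45538448 -0.15872502  0.05318002] [[ 0.172207    0.98495772  0.01424919]
 [ 0.98484677 -0.17185006 -0.02333236]
 [-0.02053266  0.01805126 -0.99962621]] [-0.5974079   1.9390562  -1.84772299] 0.5223216251522318
[15.9, -14.8, 0.8] turn z 0.0271
```

View pics/w4.png

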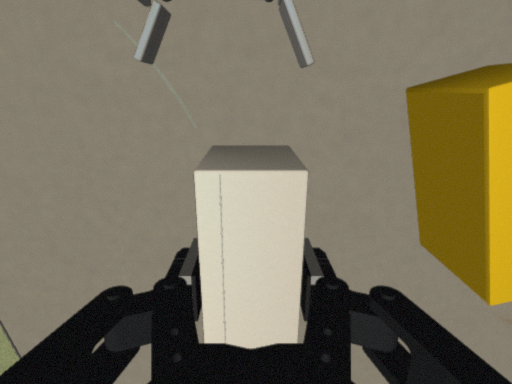

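The view shows the flare tips at about (146,62) and (306,65), with the carton square in the jaws. The tool has picked up some tilt, so I will correct it fully.

```bash
cat >> h.py <<'E'
from scipy.spatial.transform import Rotation as Ro
LO=np.array([.466,-.0338]);LA=78.7
def full(lx,ly,z,hd=None,n=1,s=None):
    "target in lane frame (m) ; prints single total shift (tool mm) and rotvec"
    s=s or r.read_state();th=np.radians(LA);d=np.array([np.cos(th),np.sin(th)]);nl=np.array([-d[1],d[0]])
    R=s['eef_rot'];p=s['tool_pos']
    cur=((p[:2]-LO)@d*1000,(p[:2]-LO)@nl*1000)
    t=np.r_[LO+d*lx+nl*ly,z]; sh=R.T@(t-p)*1000
    a=np.radians(hd or LA);Rt=np.array([[np.cos(a),np.sin(a),0],[np.sin(a),-np.cos(a),0],[0,0,-1.]])
    rv=Ro.from_matrix(R.T@Rt).as_rotvec()
    wf=s['wrist_force'];F=(wf[:2]@d,wf[:2]@nl,wf[2])
    print('t',round(float(s['clock']),2),'lane xy mm',np.round(cur,1),'z',round(p[2]*1000,1),'F lane',np.round(F,1),'w',round(float(s['gripper_width']),3))
    print(' shift',sh.round(1),'rot',rv.round(4),'per row',(sh/n).round(1),(rv/n).round(4))
E
python3 - <<'E'
from h import *
import pickle
w,s=pickle.load(open('w4.pkl','rb'));im=cv2.imread('pics/w4.png')
full(-.11,0,.0525)
cv2.imwrite('pics/w4c.png',cv2.resize(im[0:80,110:340],None,fx=3.4,fy=3.4,interpolation=cv2.INTER_CUBIC))
E
```

```text
t 4.57 lane xy mm [-125.5  -15.1] z 53.3 F lane [-0.5 -0.  -1.2] w 0.522
 shift [ 15.9 -14.7   0.2] rot [0.0193 0.021  0.0273] per row [ 15.9 -14.7   0.2] [0.0193 0.021  0.0273]
```

View pics/w4c.png

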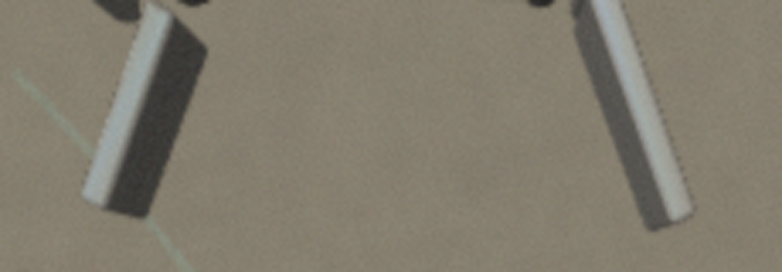

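Run:
```python
from h import *
import pickle
w,s=pickle.load(open('w4.pkl','rb'))
th=np.radians(LA);d=np.array([np.cos(th),np.sin(th)]);nl=np.array([-d[1],d[0]])
for n,a,b in [('inner',(105,208),(668,220)),('outer',(83,195),(692,210))]:
    P=[ray(w,110+x/3.4,y/3.4,.02)[:2] for x,y in (a,b)]
    print(n,[(round(float((p-LO)@d*1000),1),round(float((p-LO)@nl*1000),1)) for p in P])
```

```text
inner [(-32.6, 38.5), (-32.3, -38.8)]
outer [(-31.1, 41.4), (-30.9, -42.1)]
```

>>> {"op": "play_rows", "data": {"rows": [{"linear": [8, -8, 0], "turn": [0.01, 0.011, 0.014], "hand": 200}, {"linear": [8, -7, 0], "turn": [0.009, 0.01, 0.013], "hand": 200}, {"linear": [0, 0, 0], "turn": [0, 0, 0], "hand": 200}]}}

```text
clock: 4.82
tool_pos: [0.444, -0.141, 0.0527]
eef_rot: [[0.195, 0.981, -0.001], [0.981, -0.195, 0.002], [0.002, -0.001, -1.0]]
wrist_force: [0.0, -1.1, -1.7]
gripper_width: 0.521
```

```bash
python3 -c "
from h import *
full(-.10,0,.0525)"
```

```text
t 4.82 lane xy mm [-109.4    0.6] z 52.7 F lane [-1.1 -0.2 -1.7] w 0.521
 shift [9.4 0.6 0.3] rot [-0.0014 -0.0019  0.0005] per row [9.4 0.6 0.3] [-0.0014 -0.0019  0.0005]
```

>>> {"op": "play_rows", "data": {"rows": [{"linear": [9, 0.6, 0], "turn": [-0.001, -0.002, 0], "hand": 200}, {"linear": [9, 0, 0], "turn": [0, 0, 0], "hand": 200}, {"linear": [8, 0, 0], "turn": [0, 0, 0], "hand": 200}, {"linear": [8, 0, 0], "turn": [0, 0, 0], "hand": 200}, {"linear": [8, 0, 0], "turn": [0, 0, 0], "hand": 200}, {"linear": [0, 0, 0], "turn": [0, 0, 0], "hand": 200}]}}

```text
clock: 5.32
tool_pos: [0.4544, -0.0969, 0.0525]
eef_rot: [[0.196, 0.981, -0.0], [0.981, -0.196, -0.001], [-0.001, -0.0, -1.0]]
wrist_force: [-0.3, -0.1, -0.1]
gripper_width: 0.521
```

```bash
python3 -c "
from h import *
full(-.03,0,.0525);cv2.imwrite('pics/w5.png',r.grab_frame('wrist'))"
```

```text
t 5.32 lane xy mm [-64.1  -1. ] z 52.5 F lane [-0.2  0.3 -0.1] w 0.521
 shift [34.1 -1.  -0. ] rot [-0.0001  0.0008 -0.0003] per row [34.1 -1.  -0. ] [-0.0001  0.0008 -0.0003]
```

View pics/w5.png

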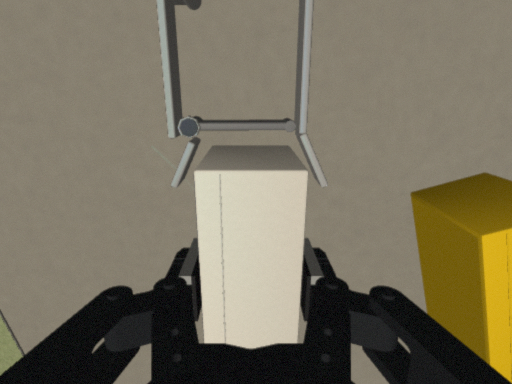

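>>> {"op": "play_rows", "data": {"rows": [{"linear": [7, -0.8, 0], "turn": [0, 0, 0], "hand": 200}, {"linear": [7, 0, 0], "turn": [0, 0, 0], "hand": 200}, {"linear": [7, 0, 0], "turn": [0, 0, 0], "hand": 200}, {"linear": [7, 0, 0], "turn": [0, 0, 0], "hand": 200}, {"linear": [7, 0, 0], "turn": [0, 0, 0], "hand": 200}, {"linear": [0, 0, 0], "turn": [0, 0, 0], "hand": 200}]}}

```text
clock: 5.87
tool_pos: [0.4622, -0.066, 0.0534]
eef_rot: [[0.2, 0.98, 0.002], [0.98, -0.2, -0.016], [-0.016, 0.005, -1.0]]
wrist_force: [0.6, 3.3, -4.7]
gripper_width: 0.522
```

```bash
python3 -c "
from h import *
full(0.01,0,.0525);cv2.imwrite('pics/w6.png',r.grab_frame('wrist'))"
```

```text
t 5.87 lane xy mm [-32.3  -2.5] z 53.4 F lane [ 3.3  0.  -4.7] w 0.522
 shift [42.3 -2.7  0.2] rot [ 0.005   0.0157 -0.004 ] per row [42.3 -2.7  0.2] [ 0.005   0.0157 -0.004 ]
```

View pics/w6.png

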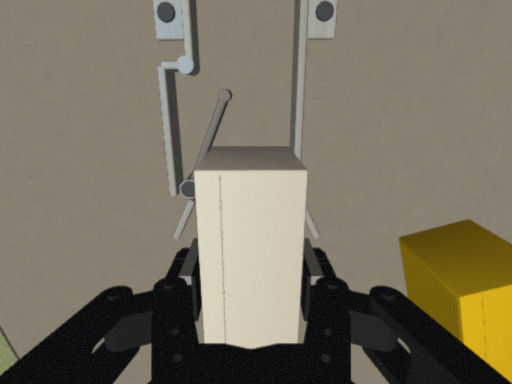

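>>> {"op": "play_rows", "data": {"rows": [{"linear": [3, -2.5, 0], "turn": [0.005, 0.014, -0.004], "hand": 200}, {"linear": [6, 0, 0], "turn": [0, 0, 0], "hand": 200}, {"linear": [0, 0, 0], "turn": [0, 0, 0], "hand": 200}]}}

```text
clock: 6.17
tool_pos: [0.4635, -0.057, 0.0538]
eef_rot: [[0.196, 0.981, 0.004], [0.981, -0.196, -0.001], [0.0, 0.004, -1.0]]
wrist_force: [4.7, -0.0, -3.1]
gripper_width: 0.519
```

```bash
python3 -c "
from h import *
full(0.01,0,.0525);s=r.read_state();print(s['wrist_force'],s['wrist_torque'])"
```

```text
t 6.17 lane xy mm [-23.2  -2.1] z 53.8 F lane [ 0.9 -4.6 -3.1] w 0.519
 shift [33.2 -2.1  1.3] rot [ 0.0037 -0.0001  0.0002] per row [33.2 -2.1  1.3] [ 0.0037 -0.0001  0.0002]
[ 4.72326157 -0.02801299 -3.07349375] [-0.03191058 -0.93341395 -0.23314118]
```

```bash
python3 -c "
from h import *
im=r.grab_frame('wrist');cv2.imwrite('pics/w7.png',cv2.resize(im[0:280,120:380],None,fx=2.1,fy=2.1,interpolation=cv2.INTER_CUBIC))
w=r.get_calibration('wrist')
import pickle;pickle.dump((w,im),open('w7.pkl','wb'));full(0,0,.0525)"
```

```text
t 6.22 lane xy mm [-23.4  -2.2] z 53.8 F lane [ 1.3 -4.  -2.3] w 0.524
 shift [23.4 -2.2  1.3] rot [ 0.0039 -0.0002  0.0004] per row [23.4 -2.2  1.3] [ 0.0039 -0.0002  0.0004]
```

View pics/w7.png

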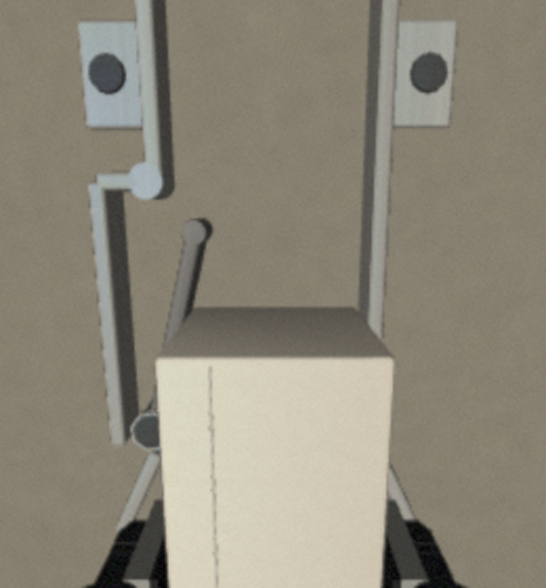

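The carton is 2 mm right of centre, with its nose corner at the right wall (357,308 in the crop), because the flap is pushing it over. I bias to the left as I advance.

>>> {"op": "play_rows", "data": {"rows": [{"linear": [3, -4, 0.8], "turn": [0.004, 0, 0], "hand": 200}, {"linear": [4, -3, 0], "turn": [0, 0, 0], "hand": 200}, {"linear": [6, -2, 0], "turn": [0, 0, 0], "hand": 200}]}}

```text
clock: 6.47
tool_pos: [0.4606, -0.045, 0.0541]
eef_rot: [[0.198, 0.98, 0.007], [0.98, -0.198, -0.004], [-0.003, 0.007, -1.0]]
wrist_force: [9.4, -9.4, -1.5]
gripper_width: 0.523
```

```bash
python3 -c "
from h import *
full(0.03,0,.0525)"
```

```text
t 6.47 lane xy mm [-12.1   3.1] z 54.1 F lane [ -7.4 -11.   -1.5] w 0.523
 shift [42.1  3.   1.5] rot [ 0.0074  0.0031 -0.0021] per row [42.1  3.   1.5] [ 0.0074  0.0031 -0.0021]
```

>>> {"op": "play_rows", "data": {"rows": [{"linear": [0, 2, 0.5], "turn": [0.006, 0.003, -0.002], "hand": 200}, {"linear": [0, 0, 0], "turn": [0, 0, 0], "hand": 200}]}}

```text
clock: 6.63
tool_pos: [0.4631, -0.045, 0.0541]
eef_rot: [[0.196, 0.981, 0.003], [0.981, -0.196, -0.0], [0.0, 0.003, -1.0]]
wrist_force: [1.7, -1.4, -2.5]
gripper_width: 0.52
```

```bash
python3 -c "
from h import *
full(0.03,0,.0525)
im=r.grab_frame('wrist');cv2.imwrite('pics/w8.png',cv2.resize(im[0:280,120:380],None,fx=2.1,fy=2.1,interpolation=cv2.INTER_CUBIC))
full(0.03,0,.0525)
"
```

```text
t 6.63 lane xy mm [-11.6   0.7] z 54.1 F lane [-1.1 -2.  -2.5] w 0.52
 shift [41.6  0.7  1.6] rot [ 0.003  -0.0001  0.0001] per row [41.6  0.7  1.6] [ 0.003  -0.0001  0.0001]
t 6.68 lane xy mm [-11.6   1.2] z 53.9 F lane [-0.3 -3.4 -2.2] w 0.519
 shift [41.6  1.2  1.4] rot [ 0.0023 -0.0001 -0.0001] per row [41.6  1.2  1.4] [ 0.0023 -0.0001 -0.0001]
```

View pics/w8.png

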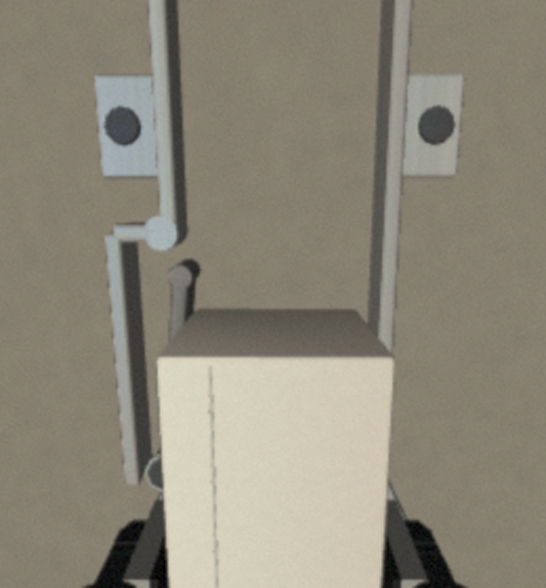

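>>> {"op": "play_rows", "data": {"rows": [{"linear": [5, 0.5, 0.6], "turn": [0.002, 0, 0], "hand": 200}, {"linear": [6, 0, 0], "turn": [0, 0, 0], "hand": 200}, {"linear": [6, 0, 0], "turn": [0, 0, 0], "hand": 200}, {"linear": [6, 0, 0], "turn": [0, 0, 0], "hand": 200}]}}

```text
clock: 7.02
tool_pos: [0.4672, -0.0239, 0.0534]
eef_rot: [[0.2, 0.98, -0.0], [0.98, -0.2, -0.005], [-0.005, 0.001, -1.0]]
wrist_force: [2.6, -1.1, -0.9]
gripper_width: 0.52
```

```bash
python3 -c "
from h import *
full(0.03,0,.0525)
"
```

```text
t 7.02 lane xy mm [9.9 0.8] z 53.4 F lane [-0.6 -2.7 -0.9] w 0.52
 shift [20.1  0.7  0.8] rot [ 0.0007  0.0054 -0.0037] per row [20.1  0.7  0.8] [ 0.0007  0.0054 -0.0037]
```

>>> {"op": "play_rows", "data": {"rows": [{"linear": [6, 0.5, 0.4], "turn": [0, 0.005, -0.003], "hand": 200}, {"linear": [6, 0, 0], "turn": [0, 0, 0], "hand": 200}, {"linear": [6, 0, 0], "turn": [0, 0, 0], "hand": 200}, {"linear": [6, 0, 0], "turn": [0, 0, 0], "hand": 200}, {"linear": [6, 0, 0], "turn": [0, 0, 0], "hand": 200}]}}

```text
clock: 7.43
tool_pos: [0.4738, 0.0082, 0.0531]
eef_rot: [[0.196, 0.981, 0.0], [0.981, -0.196, -0.001], [-0.001, 0.0, -1.0]]
wrist_force: [2.6, -3.6, 0.7]
gripper_width: 0.52
```

```bash
python3 -c "
from h import *
full(0.06,0,.0525)
im=r.grab_frame('wrist');cv2.imwrite('pics/w9.png',cv2.resize(im[0:280,120:380],None,fx=2.1,fy=2.1,interpolation=cv2.INTER_CUBIC))
"
```

```text
t 7.43 lane xy mm [42.7  0.6] z 53.1 F lane [-3.1 -3.2  0.7] w 0.52
 shift [17.3  0.6  0.6] rot [ 0.0004  0.0011 -0.0004] per row [17.3  0.6  0.6] [ 0.0004  0.0011 -0.0004]
```

View pics/w9.png

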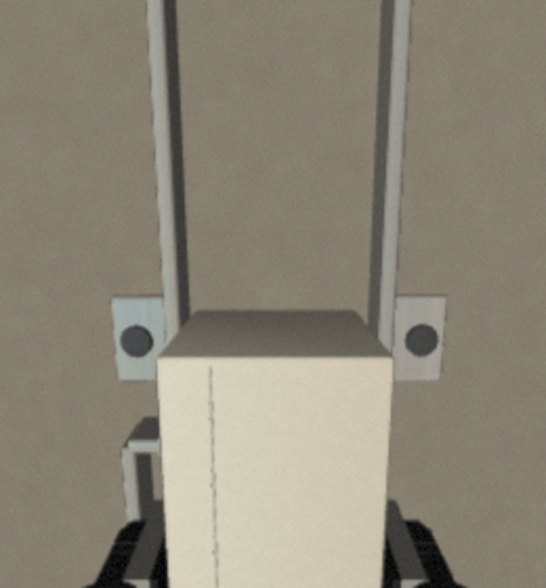

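The nose is past the rounded lead and inside the narrow lane, 3 px left of centre. I continue.

>>> {"op": "play_rows", "data": {"rows": [{"linear": [6, 0.5, 0.3], "turn": [0, 0.001, 0], "hand": 200}, {"linear": [6, 0, 0], "turn": [0, 0, 0], "hand": 200}, {"linear": [6, 0, 0], "turn": [0, 0, 0], "hand": 200}, {"linear": [6, 0, 0], "turn": [0, 0, 0], "hand": 200}, {"linear": [6, 0, 0], "turn": [0, 0, 0], "hand": 200}]}}

```text
clock: 7.9
tool_pos: [0.4802, 0.0402, 0.0531]
eef_rot: [[0.196, 0.981, -0.0], [0.981, -0.196, -0.001], [-0.001, -0.0, -1.0]]
wrist_force: [2.3, -4.4, 1.9]
gripper_width: 0.522
```

```bash
python3 -c "
from h import *
full(0.09,0,.0525)
"
```

```text
t 7.9 lane xy mm [75.3  0.6] z 53.1 F lane [-3.9 -3.1  1.9] w 0.522
 shift [14.7  0.6  0.6] rot [-0.0001  0.0009  0.0003] per row [14.7  0.6  0.6] [-0.0001  0.0009  0.0003]
```

>>> {"op": "play_rows", "data": {"rows": [{"linear": [6, 0.4, 0], "turn": [0, 0.001, 0], "hand": 200}, {"linear": [6, 0, 0], "turn": [0, 0, 0], "hand": 200}, {"linear": [5, 0, 0], "turn": [0, 0, 0], "hand": 200}, {"linear": [4, 0, 0], "turn": [0, 0, 0], "hand": 200}, {"linear": [2, 0, 0], "turn": [0, 0, 0], "hand": 200}]}}

```text
clock: 8.32
tool_pos: [0.4853, 0.0657, 0.053]
eef_rot: [[0.195, 0.981, -0.001], [0.981, -0.195, -0.0], [-0.0, -0.001, -1.0]]
wrist_force: [2.5, -2.1, 0.6]
gripper_width: 0.526
```

```bash
python3 -c "
from h import *
full(0.105,0,.0525)
im=r.grab_frame('wrist');cv2.imwrite('pics/w10.png',im)
"
```

```text
t 8.32 lane xy mm [101.4   0.6] z 53.0 F lane [-1.6 -2.8  0.6] w 0.526
 shift [3.6 0.6 0.5] rot [-0.0008  0.0002  0.0013] per row [3.6 0.6 0.5] [-0.0008  0.0002  0.0013]
```

View pics/w10.png

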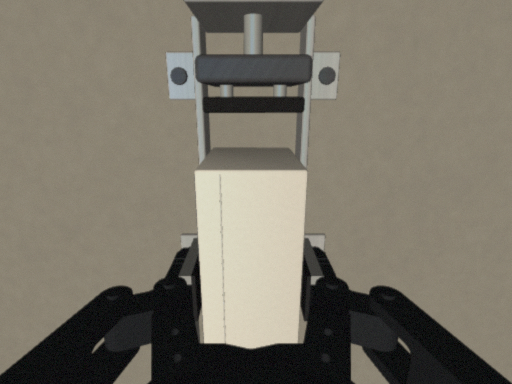

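The pad's front edge is visible at row 112 and the carton nose's top edge at row 170. I estimate the gap before feeling for contact.

```bash
python3 -c "
from h import *
w=r.get_calibration('wrist');th=np.radians(LA);d=np.array([np.cos(th),np.sin(th)])
for v,z in ((111,.052),(112,.052),(97,.052),(170,.06),(148,0)): print(v,(ray(w,252,v,z)[:2]-LO)@d*1000)
"
```

```text
111 174.55065866366218
112 174.17032240421486
97 179.7972131134435
170 152.66950089073904
148 151.34131389654777
```

>>> {"op": "play_rows", "data": {"rows": [{"linear": [4, 0.4, 0], "turn": [0, 0, 0.001], "hand": 200}, {"linear": [4, 0, 0], "turn": [0, 0, 0], "hand": 200}, {"linear": [4, 0, 0], "turn": [0, 0, 0], "hand": 200}, {"linear": [3, 0, 0], "turn": [0, 0, 0], "hand": 200}, {"linear": [0, 0, 0], "turn": [0, 0, 0], "hand": 200}]}}

```text
clock: 8.78
tool_pos: [0.4877, 0.0814, 0.0531]
eef_rot: [[0.196, 0.981, -0.003], [0.981, -0.196, 0.0], [-0.001, -0.003, -1.0]]
wrist_force: [2.3, -1.5, 1.4]
gripper_width: 0.523
```

```bash
python3 -c "
from h import *
full(0.125,0,.0525)
im=r.grab_frame('wrist');cv2.imwrite('pics/w11.png',im[:, :])
im=r.grab_frame('scene');cv2.imwrite('pics/s11.png',cv2.resize(im[150:250,190:310],None,fx=5,fy=5,interpolation=cv2.INTER_CUBIC))
full(0.125,0,.0525)
"
```

```text
t 8.78 lane xy mm [117.2   1.3] z 53.1 F lane [-1.1 -2.5  1.4] w 0.523
 shift [7.8 1.3 0.5] rot [-0.0027  0.0005 -0.0004] per row [7.8 1.3 0.5] [-0.0027  0.0005 -0.0004]
t 8.88 lane xy mm [117.1   1.3] z 53.0 F lane [ 0.6 -2.9  0.8] w 0.525
 shift [7.9 1.3 0.5] rot [-0.0028  0.0001 -0.0004] per row [7.9 1.3 0.5] [-0.0028  0.0001 -0.0004]
```

View pics/s11.png

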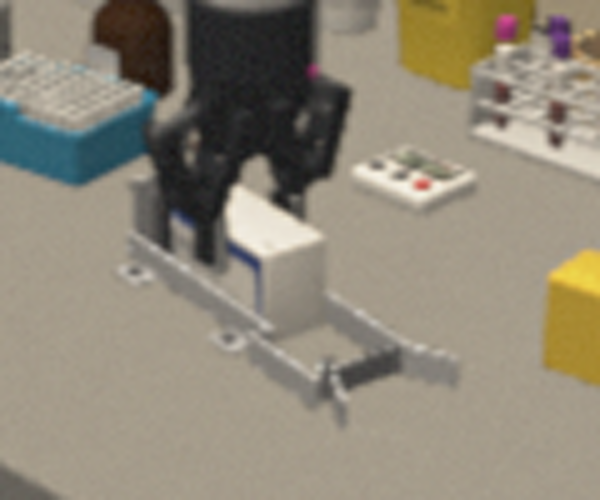

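View pics/w11.png

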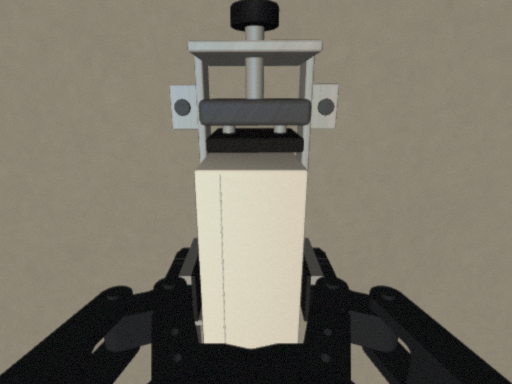

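The flap is shut behind the carton, and the pad is about 5 mm ahead. I feel forward in small steps.

>>> {"op": "play_rows", "data": {"rows": [{"linear": [2, 1.2, 0], "turn": [-0.003, 0, 0], "hand": 200}, {"linear": [2, 0, 0], "turn": [0, 0, 0], "hand": 200}, {"linear": [0, 0, 0], "turn": [0, 0, 0], "hand": 200}]}}

```text
clock: 9.13
tool_pos: [0.4885, 0.0845, 0.053]
eef_rot: [[0.197, 0.98, -0.002], [0.98, -0.197, -0.001], [-0.001, -0.001, -1.0]]
wrist_force: [0.7, -0.4, 1.4]
gripper_width: 0.524
```

```bash
python3 -c "
from h import *
full(0.125,0,.0525)
"
```

```text
t 9.13 lane xy mm [120.4   1.1] z 53.0 F lane [-0.3 -0.8  1.4] w 0.524
 shift [4.6 1.1 0.5] rot [-0.0014  0.0011 -0.0014] per row [4.6 1.1 0.5] [-0.0014  0.0011 -0.0014]
```

>>> {"op": "play_rows", "data": {"rows": [{"linear": [2, 0.6, 0], "turn": [0, 0, -0.001], "hand": 200}, {"linear": [0, 0, 0], "turn": [0, 0, 0], "hand": 200}]}}

```text
clock: 9.3
tool_pos: [0.4891, 0.0862, 0.053]
eef_rot: [[0.197, 0.98, -0.002], [0.98, -0.197, -0.001], [-0.001, -0.002, -1.0]]
wrist_force: [1.6, 0.2, 0.8]
gripper_width: 0.523
```

```bash
python3 -c "
from h import *
full(0.125,0,.0525)
"
```

```text
t 9.3 lane xy mm [122.2   0.9] z 53.0 F lane [ 0.5 -1.5  0.8] w 0.523
 shift [2.8 0.9 0.5] rot [-0.0021  0.0013 -0.0008] per row [2.8 0.9 0.5] [-0.0021  0.0013 -0.0008]
```

>>> {"op": "play_rows", "data": {"rows": [{"linear": [2, 0.4, 0], "turn": [0, 0, -0.001], "hand": 200}, {"linear": [0, 0, 0], "turn": [0, 0, 0], "hand": 200}]}}

```text
clock: 9.47
tool_pos: [0.4894, 0.0876, 0.0529]
eef_rot: [[0.196, 0.981, -0.003], [0.981, -0.196, -0.002], [-0.003, -0.003, -1.0]]
wrist_force: [0.5, -1.1, 2.6]
gripper_width: 0.524
```

```bash
python3 -c "
from h import *
full(0.125,0,.0525)
"
```

```text
t 9.47 lane xy mm [123.6   0.8] z 52.9 F lane [-1.  -0.7  2.6] w 0.524
 shift [1.4 0.8 0.4] rot [-0.0028  0.0027 -0.0002] per row [1.4 0.8 0.4] [-0.0028  0.0027 -0.0002]
```

>>> {"op": "play_rows", "data": {"rows": [{"linear": [1.5, 0.4, 0], "turn": [-0.002, 0.002, 0], "hand": 200}, {"linear": [0, 0, 0], "turn": [0, 0, 0], "hand": 200}]}}

```text
clock: 9.63
tool_pos: [0.4894, 0.088, 0.0529]
eef_rot: [[0.197, 0.98, -0.002], [0.98, -0.197, -0.003], [-0.003, -0.001, -1.0]]
wrist_force: [0.6, -1.2, 2.6]
gripper_width: 0.524
```

```bash
python3 -c "
from h import *
full(0.125,0,.0525)
"
```

```text
t 9.63 lane xy mm [124.   1.] z 52.9 F lane [-1.1 -0.8  2.6] w 0.524
 shift [1.  1.  0.4] rot [-0.0014  0.0032 -0.0009] per row [1.  1.  0.4] [-0.0014  0.0032 -0.0009]
```

>>> {"op": "play_rows", "data": {"rows": [{"linear": [1.5, 0.4, 0], "turn": [0, 0.002, 0], "hand": 200}, {"linear": [0, 0, 0], "turn": [0, 0, 0], "hand": 200}]}}

```text
clock: 9.8
tool_pos: [0.4893, 0.0882, 0.053]
eef_rot: [[0.198, 0.98, -0.003], [0.98, -0.198, -0.003], [-0.004, -0.002, -1.0]]
wrist_force: [-0.0, -2.6, 3.0]
gripper_width: 0.517
```

```bash
python3 -c "
from h import *
full(0.125,0,.0525)
"
```

```text
t 9.8 lane xy mm [124.2   1. ] z 53.0 F lane [-2.6 -0.5  3. ] w 0.517
 shift [0.8 1.  0.4] rot [-0.002   0.0039 -0.0017] per row [0.8 1.  0.4] [-0.002   0.0039 -0.0017]
```

>>> {"op": "play_rows", "data": {"rows": [{"linear": [2, 0.4, 0], "turn": [0, 0.003, 0], "hand": 200}, {"linear": [2, 0, 0], "turn": [0, 0, 0], "hand": 200}, {"linear": [2, 0, 0], "turn": [0, 0, 0], "hand": 200}]}}

```text
clock: 10.05
tool_pos: [0.4895, 0.0897, 0.0533]
eef_rot: [[0.2, 0.98, -0.004], [0.98, -0.2, -0.01], [-0.011, -0.002, -1.0]]
wrist_force: [-1.6, -16.0, 10.9]
gripper_width: 0.524
```

```bash
python3 -c "
from h import *
full(0.128,0,.0525)
"
```

```text
t 10.05 lane xy mm [125.7   1.1] z 53.3 F lane [-16.   -1.6  10.9] w 0.524
 shift [2.3 1.1 0.7] rot [-0.0018  0.0108 -0.0044] per row [2.3 1.1 0.7] [-0.0018  0.0108 -0.0044]
```

>>> {"op": "play_rows", "data": {"rows": [{"linear": [1.2, 0.3, -0.4], "turn": [0, 0.004, -0.002], "hand": 200}, {"linear": [1.2, 0, -0.2], "turn": [0, 0.004, 0], "hand": 200}]}}

```text
clock: 10.22
tool_pos: [0.4894, 0.0895, 0.0534]
eef_rot: [[0.2, 0.98, -0.004], [0.98, -0.2, -0.008], [-0.009, -0.002, -1.0]]
wrist_force: [0.9, -10.7, 1.1]
gripper_width: 0.522
```

```bash
python3 -c "
from h import *
full(0.128,0,.0525)
im=r.grab_frame('wrist');cv2.imwrite('pics/w12.png',im)
full(0.128,0,.0525)
"
```

```text
t 10.22 lane xy mm [125.5   1.2] z 53.4 F lane [-10.3  -3.    1.1] w 0.522
 shift [2.5 1.2 0.9] rot [-0.0022  0.0087 -0.0042] per row [2.5 1.2 0.9] [-0.0022  0.0087 -0.0042]
t 10.27 lane xy mm [125.5   1.2] z 53.4 F lane [-10.8  -2.5   1.8] w 0.518
 shift [2.5 1.2 0.9] rot [-0.0021  0.0086 -0.0042] per row [2.5 1.2 0.9] [-0.0021  0.0086 -0.0042]
```

View pics/w12.png

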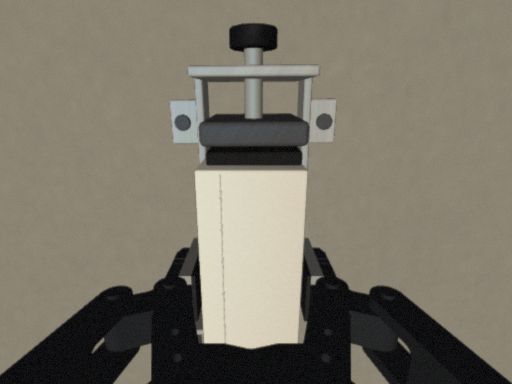

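About 10.8 N with the carton square on the pad. I hold that at roughly 12 N for half a second.

>>> {"op": "play_rows", "data": {"rows": [{"linear": [1.5, 0.2, -0.2], "turn": [0, 0.003, -0.002], "hand": 200}, {"linear": [1.4, 0.2, -0.2], "turn": [0, 0.003, 0], "hand": 200}, {"linear": [1.4, 0, -0.1], "turn": [0, 0.003, 0], "hand": 200}, {"linear": [1.4, 0, -0.1], "turn": [0, 0.003, 0], "hand": 200}]}}

```text
clock: 10.6
tool_pos: [0.4894, 0.0894, 0.0533]
eef_rot: [[0.202, 0.979, -0.004], [0.979, -0.202, -0.008], [-0.009, -0.002, -1.0]]
wrist_force: [-0.9, -12.0, 5.5]
gripper_width: 0.525
```

```bash
python3 -c "
from h import *
full(0.128,0,.0525)
"
```

```text
t 10.6 lane xy mm [125.4   1.2] z 53.3 F lane [-12.   -1.4   5.5] w 0.525
 shift [2.6 1.1 0.8] rot [-0.0023  0.009  -0.0059] per row [2.6 1.1 0.8] [-0.0023  0.009  -0.0059]
```

>>> {"op": "play_rows", "data": {"rows": [{"linear": [1.8, 0.2, -0.2], "turn": [0, 0.003, -0.003], "hand": 200}, {"linear": [1.9, 0.2, -0.2], "turn": [0, 0.003, 0], "hand": 200}, {"linear": [1.9, 0, -0.2], "turn": [0, 0.003, 0], "hand": 200}, {"linear": [1.9, 0, -0.2], "turn": [0, 0.003, 0], "hand": 200}, {"linear": [1.9, 0, -0.2], "turn": [0, 0.003, 0], "hand": 200}]}}

```text
clock: 11.02
tool_pos: [0.4895, 0.0898, 0.0534]
eef_rot: [[0.203, 0.979, -0.005], [0.979, -0.203, -0.013], [-0.014, -0.002, -1.0]]
wrist_force: [-0.4, -14.3, 4.6]
gripper_width: 0.522
```

```bash
python3 -c "
from h import *
full(0.128,0,.0525)
im=r.grab_frame('wrist');cv2.imwrite('pics/w13.png',cv2.resize(im[20:200,160:350],None,fx=3.3,fy=3.3,interpolation=cv2.INTER_CUBIC))
im=cv2.imread('pics/w11.png');cv2.imwrite('pics/w11c.png',cv2.resize(im[20:200,160:350],None,fx=3.3,fy=3.3,interpolation=cv2.INTER_CUBIC))
full(0.128,0,.0525)
"
```

```text
t 11.02 lane xy mm [125.8   1.2] z 53.4 F lane [-14.1  -2.4   4.6] w 0.522
 shift [2.3 1.2 0.9] rot [-0.0017  0.014  -0.0075] per row [2.3 1.2 0.9] [-0.0017  0.014  -0.0075]
t 11.07 lane xy mm [125.8   1.2] z 53.4 F lane [-14.7  -2.4   5. ] w 0.522
 shift [2.3 1.2 0.9] rot [-0.0017  0.014  -0.0075] per row [2.3 1.2 0.9] [-0.0017  0.014  -0.0075]
```

View pics/w13.png

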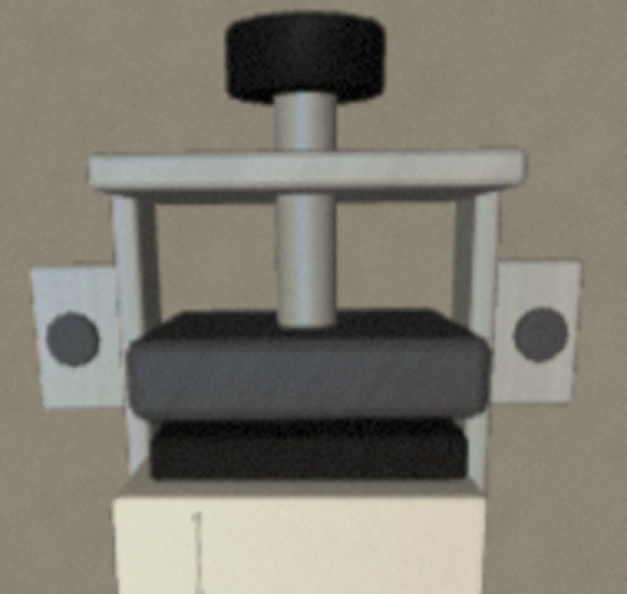

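View pics/w11c.png

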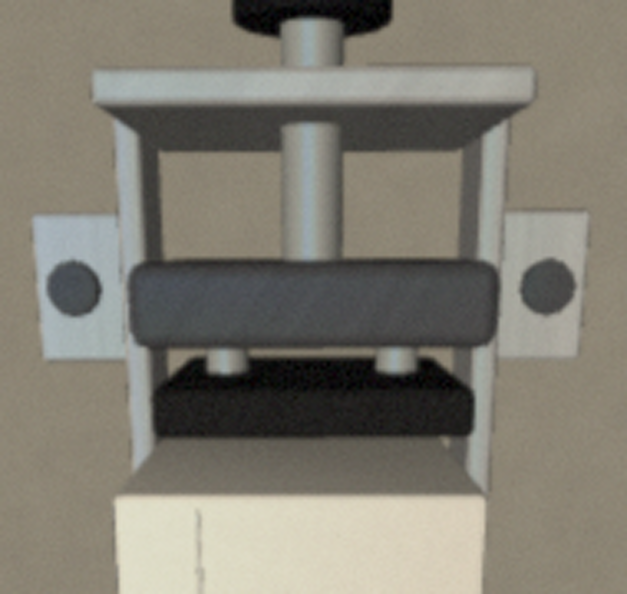

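The pad is visibly pressed in: the block-to-pad step shrank from about 93 to 63 crop px. It has been held at 10–15 N for more than half a second. I now relax, level out and release.

>>> {"op": "play_rows", "data": {"rows": [{"linear": [-1, 1, 0], "turn": [-0.002, 0.008, -0.006], "hand": 200}, {"linear": [-1, 0.5, 0], "turn": [0, 0.005, -0.002], "hand": 200}, {"linear": [-1, 0, 0], "turn": [0, 0, 0], "hand": 200}, {"linear": [0, 0, 0], "turn": [0, 0, 0], "hand": 200}]}}

```text
clock: 11.4
tool_pos: [0.4893, 0.0866, 0.0528]
eef_rot: [[0.195, 0.981, -0.002], [0.981, -0.195, 0.001], [0.0, -0.002, -1.0]]
wrist_force: [-0.9, -3.0, 5.6]
gripper_width: 0.523
```

```bash
python3 -c "
from h import *
full(0.123,0,.0525)
"
```

```text
t 11.4 lane xy mm [122.6   0.8] z 52.8 F lane [-3.1  0.2  5.6] w 0.523
 shift [0.4 0.8 0.3] rot [-0.0023 -0.0001  0.0007] per row [0.4 0.8 0.3] [-0.0023 -0.0001  0.0007]
```

>>> {"op": "play_rows", "data": {"rows": [{"linear": [0, 0.3, -0.3], "turn": [-0.002, 0, 0], "hand": 200}, {"linear": [0, 0, 0], "turn": [0, 0, 0], "hand": 120}, {"linear": [0, 0, 0], "turn": [0, 0, 0], "hand": 80}, {"linear": [0, 0, 0], "turn": [0, 0, 0], "hand": 40}, {"linear": [0, 0, 0], "turn": [0, 0, 0], "hand": 20}, {"linear": [0, 0, 0], "turn": [0, 0, 0], "hand": 20}]}}

```text
clock: 11.9
tool_pos: [0.489, 0.0875, 0.0524]
eef_rot: [[0.195, 0.981, -0.002], [0.981, -0.195, 0.001], [0.001, -0.002, -1.0]]
wrist_force: [-0.1, 0.3, 0.7]
gripper_width: 0.919
```

```bash
python3 -c "
from h import *
full(0.123,0,.0525)
im=r.grab_frame('wrist');cv2.imwrite('pics/w14.png',im)
"
```

```text
t 11.9 lane xy mm [123.5   1.3] z 52.4 F lane [0.3 0.1 0.7] w 0.919
 shift [-0.5  1.3 -0.1] rot [-0.002  -0.0005  0.0014] per row [-0.5  1.3 -0.1] [-0.002  -0.0005  0.0014]
```

View pics/w14.png

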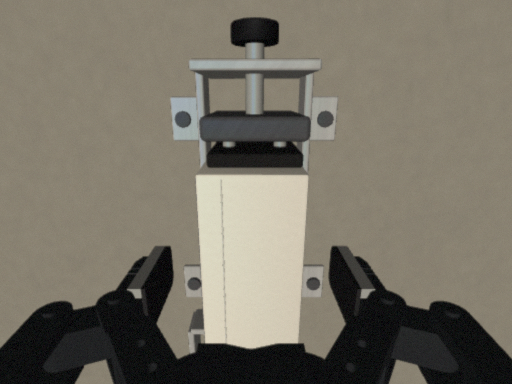

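The jaws are clear of the carton, which stands square, and the pad is relaxed. I rise straight up.

>>> {"op": "play_rows", "data": {"rows": [{"linear": [0, 0, -10], "turn": [0, 0, 0], "hand": 20}, {"linear": [0, 0, -20], "turn": [0, 0, 0], "hand": 20}, {"linear": [0, 0, -30], "turn": [0, 0, 0], "hand": 20}, {"linear": [0, 0, -35], "turn": [0, 0, 0], "hand": 20}, {"linear": [-15, 0, -35], "turn": [0, 0, 0], "hand": 20}, {"linear": [-30, 0, -35], "turn": [0, 0, 0], "hand": 20}, {"linear": [-30, 0, -20], "turn": [0, 0, 0], "hand": 20}, {"linear": [-30, 0, 0], "turn": [0, 0, 0], "hand": 20}, {"linear": [0, 0, 0], "turn": [0, 0, 0], "hand": 20}]}}

```text
clock: 12.7
tool_pos: [0.468, -0.0152, 0.2418]
eef_rot: [[0.189, 0.982, -0.005], [0.982, -0.189, -0.002], [-0.002, -0.004, -1.0]]
wrist_force: [0.6, -0.3, 0.5]
gripper_width: 0.922
```

```bash
python3 -c "
from h import *
full(0.123,0,.0525)
w=r.get_calibration('wrist')
im=r.grab_frame('wrist');cv2.imwrite('pics/w15.png',im)
s=r.grab_frame('scene');cv2.imwrite('pics/s15.png',cv2.resize(s[150:280,180:390],None,fx=3.5,fy=3.5,interpolation=cv2.INTER_CUBIC))
m=(im.min(2)>165).astype(np.uint8)
c=max(cv2.findContours(m,0,2)[0],key=cv2.contourArea);print(cv2.boundingRect(c))
th=np.radians(LA);d=np.array([np.cos(th),np.sin(th)]);nl=np.array([-d[1],d[0]])
P=np.array([ray(w,*p[0],.06)[:2]-LO for p in c]);P=np.c_[P@d,P@nl]*1000
print(cv2.minAreaRect(P.astype(np.float32)))
"
```

```text
t 12.7 lane xy mm [18.6  1.7] z 241.8 F lane [-0.1 -0.7  0.5] w 0.922
 shift [104.9   3.2 189. ] rot [-0.0043  0.0025  0.0071] per row [104.9   3.2 189. ] [-0.0043  0.0025  0.0071]
(226, 6, 53, 127)
((117.02456665039062, 1.470428466796875), (47.15483856201172, 111.74102783203125), 87.63838958740234)
```

View pics/w15.png

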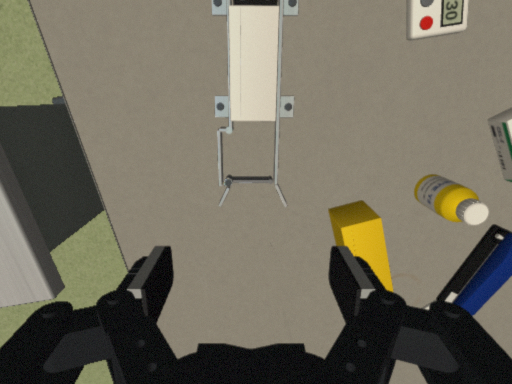

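View pics/s15.png

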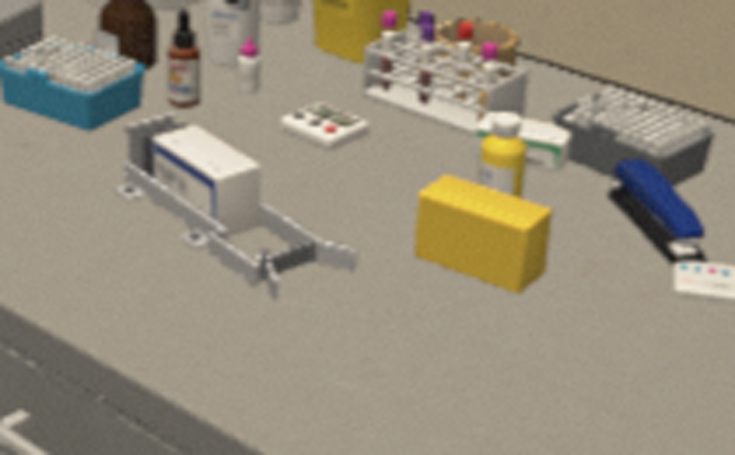

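The pictures show the carton upright and square in the lane, with its tail at row 121 of the wrist view. The flap is shut across the mouth (row 180), and the yellow box, timer and bottles stand undisturbed. I hand in.

```bash
python3 -c "
from h import *
print(r.hand_in())"
```

```text
the job is handed in; nothing more can be done
None
```

The white carton is in the lane against the stop with the flap shut behind it, and I handed the job in at about 13 s. The hand-in gives no verdict.

**What I did:** I gripped the carton across its 45 mm width and slid it along the worktop. It pushed the flap open nose first, and I carried on until the flap shut behind it. I pressed it on the stop for about 0.8 s in all, with the wrist force mostly 10–15 N and 16 N the highest I read. Then I backed off, let go and rose clear.

**Last checks:**
- **Carton:** The pictures show it upright and square in the lane, about 123 mm in and within about 1.5 mm of the middle.
- **Flap and pad:** The flap is across the mouth. The pad was visibly pressed in while I pushed and had sprung back after I let go.
- **Other things:** The timer and the yellow box had not visibly moved. The bottles and the tip box I did not measure.
- **Robot:** The arm is free, with no force on it beyond sensor noise.

**What was less clean:**
- **Side load at the mouth:** The carton drifted about 2 mm right there, and my correction overshot to 3 mm left. That put an 11 N side load on the tool for a moment.
- **Final position reading:** The automatic outline in the last picture was spoilt by the lane metal, reading 112 mm instead of 100 mm long. The position above comes mainly from the tool pose at release and the earlier pictures.
- **Pad depth:** I judged it from the force (roughly 3 mm) and the picture, not from a direct reading. The tool itself advanced only about 2–2.5 mm after contact.

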